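Index the parts carousel and put its brake on

ROBOT

A 6-joint arm with a two-finger parallel gripper is mounted at the origin on the work surface. World frame = base frame: x ahead of the robot, y to its left, z up, the work surface at z = 0. Lengths are in mm, angles in degrees, forces in N, time in s.
With the tool pointing down it reaches from about 425 to 925 mm from the base axis. Payload 12.5 kg.
Tool frame: the origin (TCP) lies between the finger pads; the fingertips stand 19 mm ahead of it and the grasp point (between the pads) is the TCP (nose_length is the x of the fingertips in the tool frame, in mm); x points along the fingers, y is the direction in which the jaws open and shut, and the axes are right-handed (so a half turn about x gives the same grasp; the last joint's range is limited). The gripper opens to 85 mm and grips with 20 to 120 N. Pads are 22 mm wide; open, the fingers measure 114 mm over their backs; the gripper's body (76 mm by 85 mm) begins 54 mm behind the grasp point. The pads swing forward as they close: fully open they stand 13 mm farther back than shut.
Start: joints at [70.153, 28.126, 89.318, -0, 62.55, -6.05], TCP at [149.03, 606.987, 250.327] pointing down, gripper open.
Joint ranges: [-177.58, 177.58], [-47.91, 125.51], [2.72, 160], [-65.01, 245.01], [3.68, 167.84], [-153.87, 153.87]. Speed limits (degrees/s): [127.2, 127.2, 159.86, 180, 180, 180].

INTERFACE

Orientations are given as a 3x3 rotation matrix whose columns are the frame's x, y, z axes.
In Python, from plant import * gives the robot as it stands. The module is installed in compiled form; this text tells all that it offers.
- The arm moves only by the shell command python3 -m jog 'ROWS' [FORCE]. ROWS is JSON, a list of rows, each a list of 5 numbers: the shift along the tool's x, y, z in cm, then the turn about the tool's x in degrees, then the opening, from 0 (shut) to 1 (fully open). A call has 1 to 10 rows; each row is the pose to reach, as a shift and turn from the pose measured when the call began, along the tool's axes at that moment; what a row does not reach only later rows make up. A row lasts 1/8 s, in which the tool goes at most 62.5 mm and 10.7 degrees, less where a joint would pass 70% of its speed; a pose out of reach is approached as far as the arm can. A call with a gripper value outside its range is refused whole. The fingers move at their own pace and stop on an object; FORCE is the grip in N (left out, the last holds). Time passes only in rows, so rows that repeat a pose let the fingers close. It gives the time, the measured TCP pose, the force and the opening at its end, in the units of the state.
- sense(): the state, without advancing time (a new reading comes with each control period).
- snapshot(name): name is "scene" or "top"; returns (picture, depth): 480x640x3 uint8, blue, green, red; 480x640 float32, mm along the optical axis (not along the pixel's ray), 0 where there is no reading.
- camera_info(name): a dict with "fx", "fy", "cx", "cy" (pixels), "camera_from_world" (4x4, takes a point from world to camera coordinates). Camera axes: x right, y up, looking along -z (the intrinsics and any distortion apply to the point x, -y, -z); pixel columns grow to the right and rows downward; lengths in mm; the calibration is good to about 2 mm. A picture is of the moment at which its call begins. camera_info takes no time and is no camera call.
- close_job(): hands the job in, once; it reports no verdict.
The state is a dict: "t": time; "q": joint angles; "qd": joint speeds; "tau": joint torques, N m; "position": TCP position; "orientation": TCP orientation; "ft_force": force on the tool from outside, world axes, zero at the start; "torque": the same for the moment, N m; "gripper_width": opening from 0.0 (shut) to 1.0 (fully open).
Only numpy, scipy, OpenCV 4.12 (cv2) and the standard library are available. Lean on these libraries where they do the work, as an engineer would, in place of code of your own. Each camera call takes 0.05 s, during which the arm holds its last target.

TASK

On the stockroom bench, turn the spoked parts carousel by pushing on a bare spoke with a fingertip, never on the trays, until the red tray stands squarely in line with the white arrow on the base, and let it come to rest. Then push the yellow brake lever in with a finger until it is fully home, its pad against the rim. Leave all the loose things on the bench where they are.

Things in the scene. Friction and masses are not known exactly. Their poses are not given: they have to be found in the camera images.
- base: Fixed round dark steel plate, 400 mm across, 12 mm thick, under the carousel; its place and yaw on the bench vary. Origin: centre of its underside, on the carousel's vertical axis. A white arrow on it (tip 188 mm from the axis, 20 mm high, on a 50 mm wide dark tab reaching 270 mm) points inward, standing in the direction -60 deg from base x (counter-clockwise positive from above).
- carousel (a joint): Turn of the carousel about its vertical axis, rad, growing counter-clockwise seen from above; 0 or any whole turn = red tray exactly at the arrow. Turns endlessly either way, friction about 0.22 N m plus 0.05 N m s drag; after a quick push it coasts on a few degrees. The red tray's spoke points along base x turned by (-60 deg + joint); the blue, green and grey trays' spokes follow at +90, +180 and +270 deg.
- hub (a point): Wheel axis at spoke height (31 mm). Steel hub 56 mm across, top at 51 mm, black cap to 63 mm. Four aluminium spokes at 90 deg, 12 mm wide, 22 to 40 mm above the bench, bare from 28 to 115 mm from the axis, a tray on each outer end. Rim: round bar 10 mm thick, 160 mm radius, 23 to 33 mm high. Between spokes, hub and rim it is open down to the base plate, 12 mm above the bench.
- pick_spot (a point): Point on the base in line with the arrow, 145 mm from the axis: where the red tray's origin must come.
- brake (a joint): Angle of the yellow brake lever, rad: 0 = fully home (against its end stop, rubber pad touching the rim), growing as it swings outward, clockwise seen from above, up to 1.0. Friction about 0.08 N m; it stays where it is left.
- brake_pivot (a point): Point on the lever's vertical pivot axis, 189 mm from the carousel's axis, 31 mm above the bench. With the lever home, its bar points from here along base x turned by +195 deg; at joint value b along 195 deg - b (rad converted).
- brake_grip (a point): Point on the centre line of the yellow bar, 90 mm from the pivot, 31 mm above the bench. The bar is 14 mm wide, 130 mm long from the pivot, 18 to 44 mm high; the pivot boss is 26 mm across. Push its outer side (away from the carousel).
- tape: Loose roll of clear tape, 100 mm across, 48 mm high; origin under its centre.
- carton: Loose brown carton, 70 x 90 x 50 mm high; origin under its centre.
- jar: Loose jar, 60 mm across, 85 mm high; origin under its centre.
- marker: Loose blue marker, 130 x 14 x 14 mm, lying; origin under its centre.
- tin: Loose tin, 66 mm across, 70 mm high; origin under its centre.
- mug: Loose white mug, 80 mm across, 90 mm high; origin under its centre.
- driver: Loose screwdriver lying on the bench.
- white_carton: Loose white carton, 120 x 90 x 60 mm high; origin under its centre.
- tray_red: Red open tray holding cartons (all fixed in it), 60 x 60 mm, 36 to 62 mm above the bench (stock up to 64 mm), on the outer end of its spoke, 115 to 175 mm from the axis. Origin: centre of its underside, 145 mm from the axis; its x axis points outward along the spoke.
- tray_blue: Blue open tray holding four steel pins (all fixed in it), 60 x 60 mm, 36 to 62 mm above the bench (stock up to 64 mm), on the outer end of its spoke, 115 to 175 mm from the axis. Origin: centre of its underside, 145 mm from the axis; its x axis points outward along the spoke.
- tray_green: Green open tray holding two cartons (all fixed in it), 60 x 60 mm, 36 to 62 mm above the bench (stock up to 64 mm), on the outer end of its spoke, 115 to 175 mm from the axis. Origin: centre of its underside, 145 mm from the axis; its x axis points outward along the spoke.
- tray_grey: Grey open tray holding a brass wheel (all fixed in it), 60 x 60 mm, 36 to 62 mm above the bench (stock up to 64 mm), on the outer end of its spoke, 115 to 175 mm from the axis. Origin: centre of its underside, 145 mm from the axis; its x axis points outward along the spoke.

How it is judged:
By the outcome, as a careful person would: the job done as asked, in the order asked, and still so for the second after the job is handed in, with the robot touching nothing.
It also fails if it takes over 61 s, if anything falls off the work surface, if the arm or the gripper's body presses on something with over 40 N, if the wrist force passes 120 N, or if a joint passes its speed limit or range.

## Working session

There is one attempt and no reset: what is moved stays moved. The work goes in short steps, Python scripts to look and compute and a shell command to move; the robot and the scene stay as the last step left them, time stands still between calls to the robot, and variables do not carry over. Pictures are saved under pics/ and viewed, and the job is handed in when it is done.

```bash
mkdir -p pics; python3 - <<'E'
from plant import *
import cv2,numpy as np
for n in ("scene","top"):
    p,d=snapshot(n); cv2.imwrite(f"pics/{n}0.png",p); np.save(f"{n}0.npy",d)
    c=camera_info(n); print(n,c)
s=sense(); print(s)
E
```

```text
scene {'fx': 442.02782705001107, 'fy': 442.02782705001107, 'cx': 319.20743699072784, 'cy': 237.93876305514624, 'camera_from_world': array([[ 7.51618678e-01,  6.59483862e-01, -1.22637458e-02,
        -3.70389342e+02],
       [-4.13757593e-01,  4.85879414e-01,  7.69886906e-01,
         1.92457945e+02],
       [ 5.13686692e-01, -5.73587161e-01,  6.38062498e-01,
        -1.38257276e+03],
       [ 0.00000000e+00,  0.00000000e+00,  0.00000000e+00,
         1.00000000e+00]])}
top {'fx': 514.0660082669345, 'fy': 514.0660082669345, 'cx': 326.61360799304106, 'cy': 243.9598881212914, 'camera_from_world': array([[-8.88279224e-03, -9.99822999e-01,  1.65851094e-02,
        -2.84671713e+01],
       [ 9.93681744e-01, -6.97007315e-03,  1.12017895e-01,
        -5.30430699e+02],
       [-1.11882468e-01,  1.74753522e-02,  9.93567776e-01,
        -1.29763564e+03],
       [ 0.00000000e+00,  0.00000000e+00,  0.00000000e+00,
         1.00000000e+00]])}
{'t': 0.1, 'q': array([ 7.01526671e+01,  2.81595191e+01,  8.93468372e+01,  1.48409692e-03,
        6.25509598e+01, -6.04862567e+00]), 'qd': array([ 0.00427819, -0.06005659, -0.01996358, -0.08387295,  0.00265761,
        0.0635858 ]), 'tau': array([ 2.21160510e-03, -6.19442153e+01, -2.62026465e+01, -1.02163224e-04,
        2.86786992e-03,  5.20722153e-06]), 'position': array([148.95880803, 606.79535888, 249.79768692]), 'orientation': array([[-3.61256706e-04,  2.38522973e-01,  9.71136788e-01],
       [-9.33130745e-04,  9.71136348e-01, -2.38523213e-01],
       [-9.99999499e-01, -9.92365704e-04, -1.28256398e-04]]), 'ft_force': array([-0.18634184,  0.52208708, -1.35290003]), 'torque': array([0.01842156, 0.00466552, 0.05310354]), 'gripper_width': 1.0032978143967068}
```

View pics/top0.png

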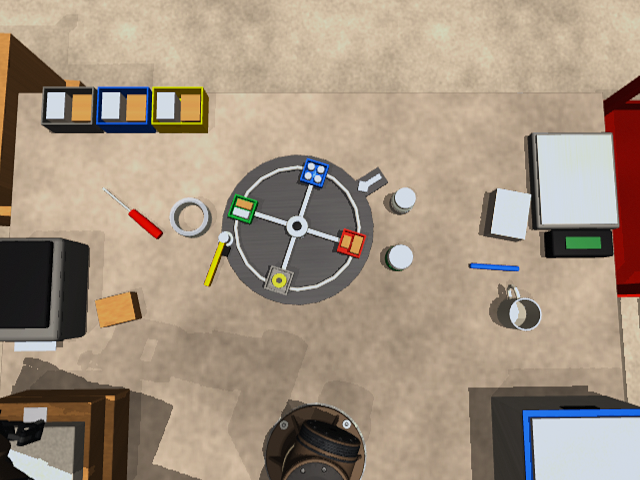

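View pics/scene0.png

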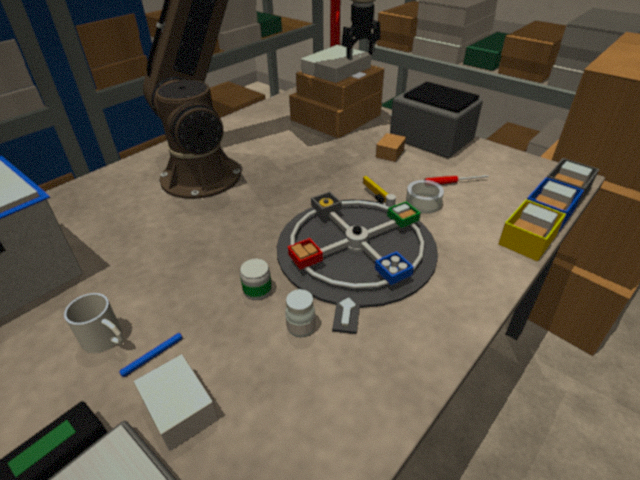

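The top view shows the hub at about (297,226), the red tray at (351,243), the arrow at (370,182), and the yellow lever from (224,240) to (208,285). Next I turn these into world positions.

```bash
cat > h.py <<'E'
from plant import *
import cv2,numpy as np
def ray(n,u,v,z):
    c=camera_info(n);T=c["camera_from_world"];R=T[:3,:3];t=T[:3,3]
    o=-R.T@t; d=R.T@np.array([(u-c["cx"])/c["fx"],-(v-c["cy"])/c["fy"],-1.])
    return o+d*(z-o[2])/d[2]
def proj(n,P):
    c=camera_info(n);T=c["camera_from_world"];p=T[:3,:3]@np.array(P)+T[:3,3]
    return c["cx"]+c["fx"]*p[0]/-p[2], c["cy"]-c["fy"]*p[1]/-p[2]
def blobs(p,lo,hi,roi=None,amin=30):
    h=cv2.cvtColor(p,cv2.COLOR_BGR2HSV); m=cv2.inRange(h,lo,hi)
    if roi: 
        k=np.zeros_like(m); x0,y0,x1,y1=roi; k[y0:y1,x0:x1]=255; m&=k
    cs,_=cv2.findContours(m,cv2.RETR_EXTERNAL,cv2.CHAIN_APPROX_NONE)
    return sorted([c for c in cs if cv2.contourArea(c)>amin],key=cv2.contourArea,reverse=True)
E
python3 - <<'E'
from h import *
p=cv2.imread("pics/top0.png"); roi=(190,140,400,310)
big=cv2.resize(p[140:310,190:420],None,fx=3.4,fy=3.4,interpolation=cv2.INTER_CUBIC);cv2.imwrite("pics/z0.png",big)
for nm,lo,hi in [("red",(0,170,90),(8,255,255)),("blue",(105,150,60),(130,255,255)),("green",(50,150,50),(80,255,255)),("yellow",(24,170,90),(34,255,255))]:
    for c in blobs(p,lo,hi,roi)[:2]:
        r=cv2.minAreaRect(c); print(nm,cv2.contourArea(c),np.round(r[0],1),np.round(r[1],1),round(r[2],1),ray("top",*r[0],62 if nm!="yellow" else 44)[:2].round(1))
        if nm=="yellow":print([ray("top",*q,44)[:2].round(1) for q in cv2.boxPoints(r)])
for c in blobs(p,(0,0,150),(180,60,255),(190,130,420,310),15)[:8]:
    r=cv2.minAreaRect(c); print("white",cv2.contourArea(c),np.round(r[0],1),np.round(r[1],1),ray("top",*r[0],20)[:2].round(1))
# dark base plate ellipse
g=cv2.cvtColor(p,cv2.COLOR_BGR2HSV)
E
```

```text
red 523.0 [350.9 242.8] [23.6 24. ] 17.5 [529.1 -93.5]
blue 533.5 [314.1 172.2] [23.7 24.3] 18.4 [711.6  -1.7]
green 534.5 [242.2 208.3] [24.  23.7] 18.4 [619.1 180.8]
yellow 169.5 [213.5 263.6] [ 4.7 45.3] 20.6 [480.4 254.8]
[array([429.1, 279.5]), array([536.6, 241. ]), array([532.3, 229.8]), array([424.9, 268.4])]
yellow 127.0 [279. 280.] [12.7 12.7] 45.0 [437.7  88.9]
[array([437.8, 111.7]), array([460.4,  89. ]), array([437.5,  66.2]), array([414.9,  88.9])]
white 11744.5 [304.5 219.5] [179. 229.] [596.1  24.4]
white 801.5 [297.2 227.4] [65.3 64.4] [575.3  43.5]
white 459.0 [402.3 256.6] [27.1 24.3] [ 496.8 -229.5]
white 321.0 [403.3 229.6] [31.7 27.9] [ 567.8 -233.9]
white 169.5 [246.8 252.9] [69.3 12.4] [509.5 174.2]
white 168.0 [322.7 277.3] [12.9 68.9] [444.6 -22.1]
white 162.0 [271.2 177.4] [10.7 64.4] [708.9 111.7]
white 154.0 [347.  200.8] [66.2 11.3] [645.1 -87.5]
```

View pics/z0.png

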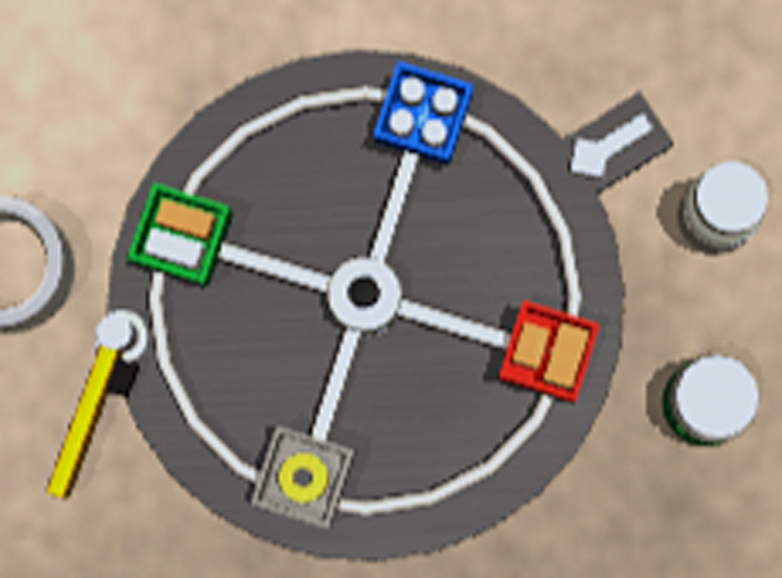

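```bash
python3 - <<'E'
from h import *
C=np.array([574.3,43.6])
p=cv2.imread("pics/top0.png")
h=cv2.cvtColor(p,cv2.COLOR_BGR2HSV)
def ang(P): d=P[:2]-C; return np.degrees(np.arctan2(d[1],d[0])),np.hypot(*d)
for th in (140,160,180):
    m=cv2.inRange(h,(0,0,th),(180,60,255)); k=np.zeros_like(m); k[166:196,352:385]=255; m&=k
    n,lab,st,ce=cv2.connectedComponentsWithStats(m)
    for i in range(1,n):
        if st[i,4]>20:
            ys,xs=np.nonzero(lab==i); P=np.array([ray("top",x,y,20)[:2] for x,y in zip(xs,ys)])
            c,s,vt=np.linalg.svd(P-P.mean(0)); v=vt[0]; v=v*np.sign(v@(P.mean(0)-C))
            print(th,st[i],P.mean(0),ang(P.mean(0)),np.degrees(np.arctan2(v[1],v[0])),[ (np.hypot(*(P-C).T)).min(),(np.hypot(*(P-C).T)).max()])
# scene view
ps=cv2.imread("pics/scene0.png"); hs=cv2.cvtColor(ps,cv2.COLOR_BGR2HSV)
for th in (130,150,170):
    m=cv2.inRange(hs,(0,0,th),(180,60,255)); k=np.zeros_like(m); k[290:332,330:362]=255; m&=k
    n,lab,st,ce=cv2.connectedComponentsWithStats(m)
    for i in range(1,n):
        if st[i,4]>20:
            ys,xs=np.nonzero(lab==i); P=np.array([ray("scene",x,y,20)[:2] for x,y in zip(xs,ys)])
            print("sc",th,st[i],P.mean(0),ang(P.mean(0)),[ (np.hypot(*(P-C).T)).min(),(np.hypot(*(P-C).T)).max()])
for nm,lo,hi in [("red",(0,170,60),(8,255,255)),("blue",(105,150,50),(130,255,255)),("green",(50,130,40),(80,255,255)),("yellow",(20,150,60),(34,255,255))]:
    for c in blobs(ps,lo,hi,(270,170,450,310))[:1]:
        r=cv2.minAreaRect(c); print("scene",nm,np.round(r[0],1),ray("scene",*r[0],57)[:2].round(1))
for z in (63,):
  print("cap",ray("top",190+363/3.4,140+292/3.4,63))
E
python3 - <<'E'
import sys; sys.path.insert(0,'.')
from h import *
ps=cv2.imread("pics/scene0.png"); cv2.imwrite("pics/z1.png",cv2.resize(ps[170:340,265:455],None,fx=3.4,fy=3.4,interpolation=cv2.INTER_CUBIC))
E
```

```text
140 [352 166  10  15  61] [ 721.72652248 -112.21026558] (np.float64(-46.58368238694334), np.float64(214.50272350203687)) -18.561249326353025 [np.float64(197.99959128495374), np.float64(236.05172186502935)]
140 [359 166  17  11  76] [ 728.0742882  -140.14585987] (np.float64(-50.07451815863985), np.float64(239.60190468568368)) -60.49988796341796 [np.float64(217.23513530261445), np.float64(261.840681432951)]
140 [380 166   5  11  25] [ 727.30148804 -183.95414033] (np.float64(-56.08413948828766), np.float64(274.2085741254825)) 7.73363775359261 [np.float64(267.59351361269654), np.float64(282.96352455672263)]
140 [358 174  24  18 181] [ 693.22677555 -143.71032148] (np.float64(-57.58778334917097), np.float64(221.87549318632827)) -57.880740474805506 [np.float64(188.87121400777443), np.float64(260.88217500166013)]
140 [372 185  13  11  73] [ 668.59031211 -173.37218577] (np.float64(-66.5115224833829), np.float64(236.5747077720064)) -62.214560074641554 [np.float64(215.12751196919825), np.float64(255.62511175377807)]
160 [352 166  10  13  55] [ 723.56490064 -112.51314352] (np.float64(-46.2846688
[... 2031 characters left out ...]
at64(-57.14384538319528), np.float64(223.64132295437759)) [np.float64(191.0656513777029), np.float64(261.4272575245501)]
sc 150 [340 298  15  26 193] [ 695.15502422 -143.54007476] (np.float64(-57.1456335842471), np.float64(222.77195617608118)) [np.float64(191.3409002028275), np.float64(260.28327529594327)]
sc 170 [341 299  13  24 158] [ 695.0613668  -143.50453357] (np.float64(-57.160915413360634), np.float64(222.69129797476847)) [np.float64(193.95795674456994), np.float64(258.53481934859366)]
scene red [304.9 253. ] [537.6 -99.8]
scene blue [393.9 267.4] [719.   -7.5]
scene green [403.3 213.7] [625.9 173.6]
scene yellow [373.6 187. ] [495.8 225.4]
cap [572.95161593  42.88629697  63.        ]
```

View pics/z1.png

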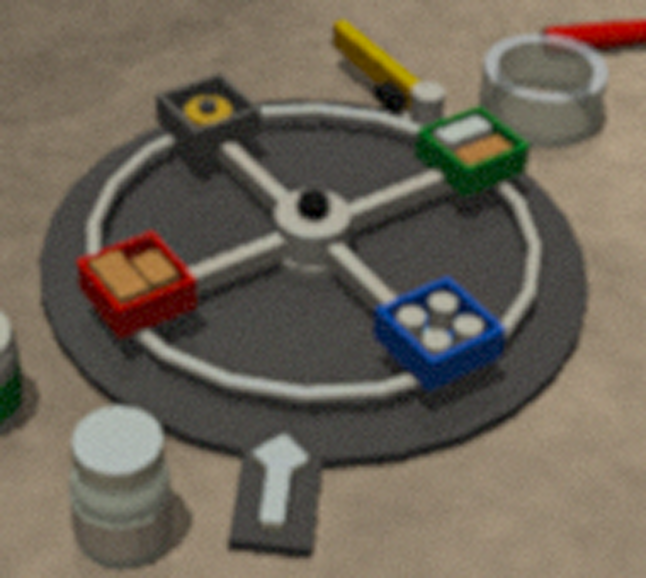

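Both views agree: the hub is at (574.3, 43.6), the arrow at about -57.5° and red at -108.3°, so the wheel needs about +51°. The lever is about 37° out. I'll push the near grey spoke from its clockwise side. First I shut the jaws and travel there high up.

```bash
python3 -m jog '[[0,-3.5,4.1,0,0],[0,-7.5,8.7,0,0],[0,-11.5,13.4,0,0],[0,-15.5,18.0,0,0],[0,-19.6,22.7,0,0],[0,-23.7,27.5,0,0],[0,-27.8,32.2,0,0],[0,-31.8,36.9,0,0],[0,-35.9,41.6,0,0],[0,-39.9,46.3,0,0]]' 40; python3 -m jog '[[3,0,0,0,0],[7,0,0,0,0]]'; python3 -c "
from h import *
s=sense();print(s['position'],s['orientation'].round(3),s['ft_force'],s['gripper_width'])"
```

```text
t: 1.35
position: [504.3, 107.0, 250.1]
orientation: [[-0.0, 0.239, 0.971], [-0.001, 0.971, -0.239], [-1.0, -0.001, -0.0]]
ft_force: [0.1, 0.9, -0.1]
gripper_width: -0.001
t: 1.6
position: [504.9, 105.9, 179.5]
orientation: [[0.001, 0.241, 0.971], [-0.001, 0.971, -0.241], [-1.0, -0.0, 0.001]]
ft_force: [1.3, 0.7, 0.2]
gripper_width: 0.002
[504.8796231  105.87874937 179.51811878] [[ 0.001  0.241  0.971]
 [-0.001  0.971 -0.241]
 [-1.    -0.     0.001]] [1.29333624 0.73087371 0.18765357] 0.0018853307875013427
```

```bash
python3 -m jog '[[4,0.2,0,0,0],[8,0.3,0,0,0],[11.5,0.3,0,0,0],[13.4,0.3,0,0,0],[13.65,0.3,0,0,0],[13.65,0.3,0,0,0]]'; python3 - <<'E'
from h import *
for n in("top","scene"):
    p,d=snapshot(n); cv2.imwrite(f"pics/{n}1.png",p)
a=cv2.imread("pics/top1.png")[130:350,180:420];b=cv2.imread("pics/scene1.png")[130:350,255:495]
cv2.imwrite("pics/c1.png",np.hstack([cv2.resize(a,(400,367)),cv2.resize(b,(400,367))]))
E
```

```text
t: 2.35
position: [505.9, 108.7, 43.4]
orientation: [[0.001, 0.241, 0.971], [-0.001, 0.971, -0.241], [-1.0, -0.0, 0.001]]
ft_force: [-0.4, 0.3, 0.5]
gripper_width: -0.0
```

View pics/c1.png

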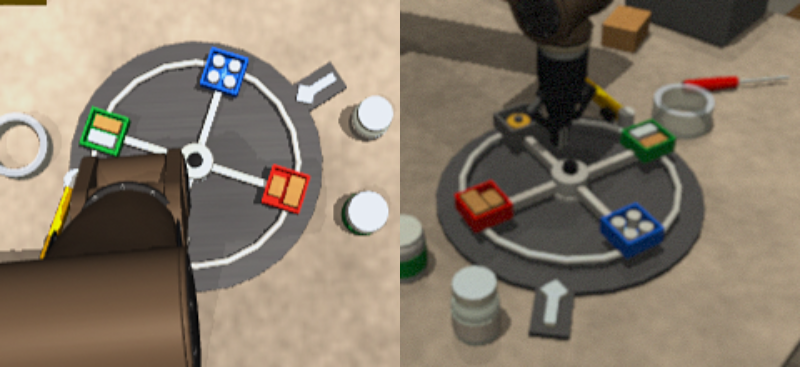

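```bash
cat > arc.py <<'E'
from h import *
C=np.array([574.3,43.6])
def table(spoke0,phis,r=85,off=20.5):
    s=sense();P=s['position'];R=s['orientation'];ya=np.degrees(np.arctan2(R[1,1],R[0,1]))
    for f in phis:
        a=np.radians(spoke0+f);u=np.array([np.cos(a),np.sin(a)]);n=np.array([u[1],-u[0]])
        g=C+r*u+off*n; d=R.T@np.array([*(g-P[:2]),43-P[2]])/10
        t=ya-(spoke0+f-90); t=(t+180)%360-180
        print(f,d.round(2),"turn",round(t,1))
E
python3 -c "
from arc import *
table(161.7,[-8,-4,0,2,4,7,10,13,16,19,22,25,28,31,34,37,40])"
```

```text
-8 [ 0.09 -0.86  0.32] turn 12.4
-4 [ 0.09 -1.42  0.07] turn 8.4
0 [ 0.09 -1.99 -0.13] turn 4.4
2 [ 0.09 -2.28 -0.22] turn 2.4
4 [ 0.09 -2.58 -0.3 ] turn 0.4
7 [ 0.09 -3.02 -0.4 ] turn -2.6
10 [ 0.09 -3.48 -0.48] turn -5.6
13 [ 0.09 -3.93 -0.53] turn -8.6
16 [ 0.09 -4.39 -0.55] turn -11.6
19 [ 0.09 -4.85 -0.56] turn -14.6
22 [ 0.09 -5.3  -0.54] turn -17.6
25 [ 0.09 -5.76 -0.49] turn -20.6
28 [ 0.09 -6.21 -0.42] turn -23.6
31 [ 0.09 -6.66 -0.33] turn -26.6
34 [ 0.09 -7.1  -0.22] turn -29.6
37 [ 0.09 -7.54 -0.08] turn -32.6
40 [ 0.09 -7.97  0.08] turn -35.6
```

```bash
python3 -m jog '[[0,-0.8,0.1,4,0],[0,-1.4,0,4,0],[0,-1.8,-0.1,4,0],[0,-2.0,-0.1,4,0],[0,-2.3,-0.2,2,0],[0,-2.6,-0.3,0,0],[0,-2.8,-0.35,-1,0],[0,-3.0,-0.4,-3,0],[0,-3.25,-0.45,-4,0],[0,-3.5,-0.5,-6,0]]'; cat > look.py <<'E'
from h import *
import sys
C=np.array([574.3,43.6])
p,d=snapshot("top"); cv2.imwrite(f"pics/top_{sys.argv[1]}.png",p)
for nm,lo,hi,o in [("red",(0,170,60),(8,255,255),0),("blue",(105,150,50),(130,255,255),90),("green",(50,130,40),(80,255,255),180)]:
    for c in blobs(p,lo,hi,(215,140,385,312),300)[:1]:
        r=cv2.minAreaRect(c);P=ray("top",*r[0],62)[:2]-C
        a=np.degrees(np.arctan2(P[1],P[0]))-o; print(nm,cv2.contourArea(c),"red-angle",round((a+180)%360-180,2),"to go",round((-57.5-a+180)%360-180,2),"r",np.hypot(*P).round(1),np.round(r[1],1))
E
python3 look.py a; python3 -c "
from arc import *
s=sense();print(s['position'],s['ft_force'].round(1))
table(161.7,[10,13,16,19,22,25,28,31,34,37,40,43,46,48])"
```

```text
t: 3.7
position: [493.1, 75.9, 44.0]
orientation: [[0.003, 0.137, 0.991], [-0.001, 0.991, -0.137], [-1.0, -0.0, 0.003]]
ft_force: [2.5, 1.8, 0.2]
gripper_width: -0.002
red 535.0 red-angle -99.03 to go 41.53 r 144.3 [23.9 24.5]
blue 540.0 red-angle -98.8 to go 41.3 r 143.1 [23.8 24.8]
green 551.0 red-angle -98.57 to go 41.07 r 143.5 [25.2 24.3]
[492.74764101  75.71866789  43.86762805] [-0.1  0.6  0.2]
10 [0.09 0.05 0.03] turn 0.5
13 [ 0.09 -0.4  -0.07] turn -2.5
16 [ 0.09 -0.85 -0.14] turn -5.5
19 [ 0.09 -1.3  -0.19] turn -8.5
22 [ 0.09 -1.76 -0.22] turn -11.5
25 [ 0.09 -2.22 -0.23] turn -14.5
28 [ 0.09 -2.68 -0.21] turn -17.5
31 [ 0.09 -3.13 -0.17] turn -20.5
34 [ 0.09 -3.58 -0.1 ] turn -23.5
37 [ 0.09 -4.03 -0.01] turn -26.5
40 [ 0.09 -4.48  0.11] turn -29.5
43 [ 0.09 -4.91  0.24] turn -32.5
46 [ 0.09 -5.34  0.4 ] turn -35.5
48 [ 0.09 -5.62  0.52] turn -37.5
```

```bash
python3 -m jog '[[0,-0.4,-0.1,-2,0],[0,-0.8,-0.1,-5,0],[0,-1.2,-0.2,-8,0],[0,-1.6,-0.2,-10,0],[0,-2.0,-0.2,-13,0],[0,-2.4,-0.2,-16,0],[0,-2.8,-0.2,-18,0],[0,-3.1,-0.15,-20,0],[0,-3.4,-0.15,-22,0],[0,-3.6,-0.1,-24,0]]'; python3 look.py b; python3 -c "
from arc import *
s=sense();print(s['position'],s['ft_force'].round(1))
table(161.7,[34,36,38,40,42,44,46,47,48,49,50,51,52])"
```

```text
t: 5.0
position: [486.4, 40.1, 43.8]
orientation: [[0.001, -0.28, 0.96], [-0.001, 0.96, 0.28], [-1.0, -0.001, 0.001]]
ft_force: [-1.2, 2.6, 0.7]
gripper_width: -0.0
red 533.0 red-angle -75.91 to go 18.41 r 144.4 [24.2 24. ]
blue 546.5 red-angle -75.62 to go 18.12 r 142.7 [25.  23.8]
green 559.5 red-angle -75.35 to go 17.85 r 144.5 [24.5 25. ]
[486.38324883  40.00165669  43.78349728] [-0.   0.7 -0.1]
34 [0.08 0.02 0.06] turn 0.6
36 [ 0.08 -0.28 -0.01] turn -1.4
38 [ 0.08 -0.58 -0.07] turn -3.4
40 [ 0.08 -0.88 -0.12] turn -5.4
42 [ 0.08 -1.18 -0.15] turn -7.4
44 [ 0.08 -1.49 -0.18] turn -9.4
46 [ 0.08 -1.79 -0.2 ] turn -11.4
47 [ 0.08 -1.95 -0.2 ] turn -12.4
48 [ 0.08 -2.1  -0.21] turn -13.4
49 [ 0.08 -2.25 -0.21] turn -14.4
50 [ 0.08 -2.4  -0.2 ] turn -15.4
51 [ 0.08 -2.56 -0.2 ] turn -16.4
52 [ 0.08 -2.71 -0.19] turn -17.4
```

```bash
python3 -m jog '[[0,-0.25,0,-1,0],[0,-0.5,-0.1,-3,0],[0,-0.8,-0.1,-5,0],[0,-1.1,-0.15,-7,0],[0,-1.4,-0.2,-9,0],[0,-1.65,-0.2,-11,0],[0,-1.85,-0.2,-12,0],[0,-2.0,-0.2,-13,0],[0,-2.1,-0.2,-14,0],[0,-2.15,-0.2,-14,0]]'; python3 look.py c; python3 -c "
from arc import *
s=sense();print(s['position'],s['ft_force'].round(1))
table(161.7,[48,49,50,51,52,53,54])"
```

```text
t: 6.3
position: [490.3, 18.8, 43.7]
orientation: [[0.001, -0.505, 0.863], [-0.001, 0.863, 0.505], [-1.0, -0.001, 0.0]]
ft_force: [-2.3, 1.6, -0.9]
gripper_width: 0.002
red 533.0 red-angle -61.95 to go 4.45 r 144.2 [24.3 23.8]
blue 553.5 red-angle -61.59 to go 4.09 r 142.8 [25.2 24.5]
green 565.0 red-angle -61.42 to go 3.92 r 144.3 [24.8 24.6]
[490.46496401  18.74274589  43.7390532 ] [-1.3  1.3 -0.6]
48 [0.07 0.06 0.01] turn 0.6
49 [ 0.07 -0.09 -0.02] turn -0.4
50 [ 0.07 -0.24 -0.06] turn -1.4
51 [ 0.07 -0.39 -0.09] turn -2.4
52 [ 0.07 -0.54 -0.11] turn -3.4
53 [ 0.07 -0.69 -0.14] turn -4.4
54 [ 0.07 -0.84 -0.16] turn -5.4
```

View pics/top_c.png

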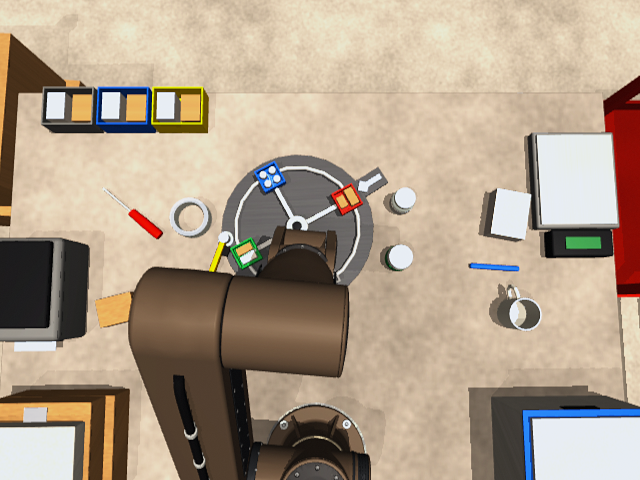

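```bash
python3 -m jog '[[0,-0.2,0,-1,0],[0,-0.35,-0.1,-2,0],[0,-0.5,-0.1,-3,0],[0,-0.6,-0.1,-4,0],[0,-0.67,-0.1,-4,0],[0,-0.67,-0.1,-4,0],[0,-0.67,-0.1,-4,0]]'; python3 look.py d; python3 -m jog '[[0,0.5,0,0,0],[0,1.5,0,0,0],[0,2.0,0,0,0],[-2,2.0,0,0,0],[-6,2.0,0,0,0],[-12,3,-3,0,0],[-13,8,-6,0,0],[-14,14,-6,0,0],[-14,20,-6,0,0],[-14,24,-6,0,0]]'; python3 look.py e
```

```text
t: 7.22
position: [493.0, 12.4, 43.8]
orientation: [[0.001, -0.564, 0.826], [-0.001, 0.826, 0.564], [-1.0, -0.001, 0.0]]
ft_force: [-1.0, 0.0, -0.8]
gripper_width: 0.001
red 535.5 red-angle -57.51 to go 0.01 r 144.2 [24.1 23.6]
blue 559.0 red-angle -57.11 to go -0.39 r 142.9 [25.2 24.1]
green 559.5 red-angle -57.07 to go -0.43 r 144.5 [24.7 24.4]
t: 8.52
position: [306.3, 178.3, 183.8]
orientation: [[0.002, -0.565, 0.825], [-0.0, 0.825, 0.565], [-1.0, -0.001, 0.002]]
ft_force: [1.2, 0.1, 0.1]
gripper_width: -0.001
red 536.0 red-angle -57.51 to go 0.01 r 144.2 [24.1 23.6]
blue 559.0 red-angle -57.11 to go -0.39 r 142.9 [25.2 24.1]
green 560.5 red-angle -56.93 to go -0.57 r 144.5 [25.  24.4]
```

```bash
python3 - <<'E'
from h import *
P={}
for n,rois,rr in(("top",(357,173,384,193),(215,140,385,312)),("scene",(330,285,366,335),(265,165,455,330))):
    p,d=snapshot(n); cv2.imwrite(f"pics/{n}_f.png",p); P[n]=p
    h=cv2.cvtColor(p,cv2.COLOR_BGR2HSV); m=cv2.inRange(h,(0,0,150),(180,60,255)); k=np.zeros_like(m);x0,y0,x1,y1=rois;k[y0:y1,x0:x1]=255;m&=k
    nn,lab,st,ce=cv2.connectedComponentsWithStats(m); i=1+np.argmax(st[1:,4]); ys,xs=np.nonzero(lab==i)
    A=np.array([ray(n,x,y,20)[:2] for x,y in zip(xs,ys)]); v=np.linalg.svd(A-A.mean(0))[2][0]
    print(n,"arrow",st[i],A.mean(0).round(1),"axis",np.degrees(np.arctan2(*(v*np.sign(v[0]))[::-1])).round(2))
    T={}
    for nm,lo,hi in [("red",(0,170,60),(8,255,255)),("blue",(105,150,50),(130,255,255)),("green",(50,130,40),(80,255,255))]:
        c=blobs(p,lo,hi,rr,100)[0]
        if n=="top":
            r=cv2.minAreaRect(c); T[nm]=ray(n,*r[0],62)[:2]; 
            e=[ray(n,*q,62)[:2] for q in cv2.boxPoints(r)]; w=e[1]-e[0]; print(nm,T[nm].round(1),"edge",np.degrees(np.arctan2(w[1],w[0]))%90-90)
    if n=="top":
        M=(T["red"]+T["green"])/2; w=T["red"]-T["green"]; print("centre",M,"red dir",np.degrees(np.arctan2(w[1],w[0])))
        a=A.mean(0)-M; print("arrow from centre",np.degrees(np.arctan2(a[1],a[0])))
        b=T["blue"]-M; print("blue-90",np.degrees(np.arctan2(b[1],b[0]))-90)
a=P["top"][140:310,190:420];b=P["scene"][170:340,265:455]
cv2.imwrite("pics/c2.png",np.hstack([cv2.resize(a,(410,303)),cv2.resize(b,(380,340))[:303]]))
cv2.imwrite("pics/s2.png",cv2.resize(b,None,fx=3.4,fy=3.4,interpolation=cv2.INTER_CUBIC))
cv2.imwrite("pics/t2.png",cv2.resize(a,None,fx=3.4,fy=3.4,interpolation=cv2.INTER_CUBIC))
E
```

```text
top arrow [358 174  24  18 180] [ 693.3 -143.9] axis -57.94
red [651.8 -78. ] edge -56.21222676298578
blue [694.3 121.2] edge -56.95562975511518
green [495.5 164.7] edge -56.193124417429715
centre [573.60955247  43.30979728] red dir -57.221050596958214
arrow from centre -57.39456625558465
blue-90 -57.16341766712895
scene arrow [340 298  15  26 195] [ 695.3 -143.7] axis -57.56
```

View pics/t2.png

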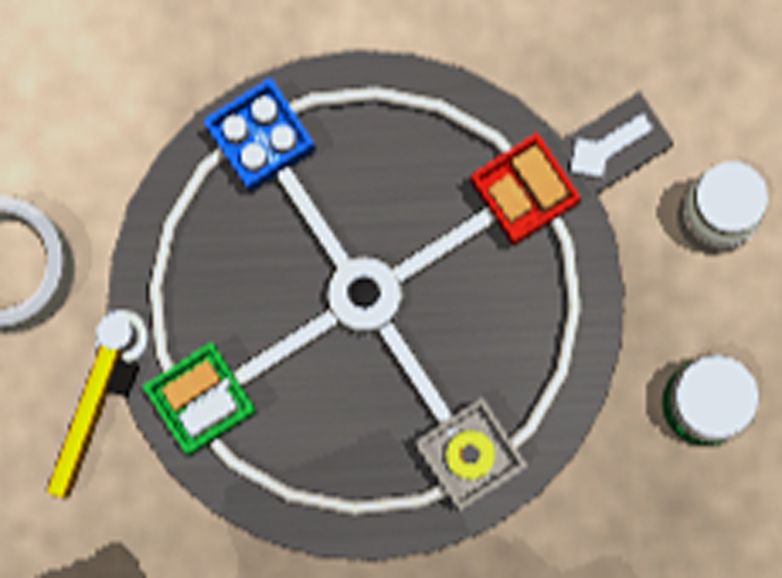

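View pics/s2.png

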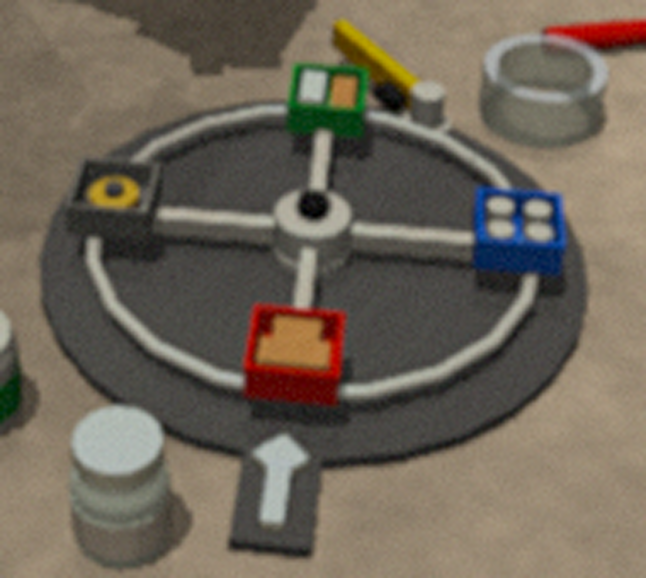

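The wheel is at rest, and red agrees with the arrow to about 0.2–0.5° in the top view and lines up in the scene view. Next is the lever: pivot at about (547,231), bar at 160°, home at about 197.6°. I'll move to the bar's outer side.

```bash
python3 -m jog '[[0,0.2,4,8,0],[0,0.4,9,17,0],[0,0.7,14,26,0],[0,0.9,18,35,0],[0,1.1,21.1,44,0],[0,1.1,21.1,54,0],[0,1.1,21.1,54,0]]'; cat > lev.py <<'E'
from h import *
C=np.array([547.3,230.7])
def table(ths,r=95,off=21.5,z=45):
    s=sense();P=s['position'];R=s['orientation'];ya=np.degrees(np.arctan2(R[1,1],R[0,1]));print(P.round(1),s['q'].round(1),s['ft_force'].round(1))
    for f in ths:
        a=np.radians(f);u=np.array([np.cos(a),np.sin(a)]);n=np.array([u[1],-u[0]])
        g=C+r*u+off*n; d=R.T@np.array([*(g-P[:2]),z-P[2]])/10
        t=(ya-(f-90)+180)%360-180
        print(f,d.round(2),"turn",round(t,1))
E
python3 -c "
from lev import *
table([160],off=46.5);table([160])"
```

```text
t: 9.55
position: [475.2, 305.9, 183.4]
orientation: [[0.001, 0.333, 0.943], [-0.001, 0.943, -0.333], [-1.0, -0.0, 0.001]]
ft_force: [0.4, -1.0, -0.7]
gripper_width: -0.001
[475.2 305.9 183.4] [ 2.610e+01  2.770e+01  1.021e+02 -1.000e-01  5.010e+01 -4.440e+01] [ 0.4 -1.  -0.7]
160 [13.84  0.06 -0.17] turn 0.6
[475.2 305.9 183.4] [ 2.610e+01  2.770e+01  1.021e+02 -1.000e-01  5.010e+01 -4.440e+01] [ 0.4 -1.  -0.7]
160 [13.84 -2.44 -0.19] turn 0.6
```

```bash
python3 -m jog '[[4,0,-0.2,0,0],[9,0,-0.2,0,0],[12.5,0,-0.2,0,0],[13.8,0,-0.2,0,0],[13.8,0,-0.2,0,0]]'; python3 -c "
from lev import *
table([160,164,168,172,176,180,184,188,192,196,197.6,200])"
```

```text
t: 10.18
position: [473.6, 306.1, 45.4]
orientation: [[0.001, 0.331, 0.944], [-0.001, 0.944, -0.331], [-1.0, -0.001, 0.001]]
ft_force: [0.2, -0.5, -1.3]
gripper_width: 0.0
[473.6 306.1  45.4] [ 2.620e+01  3.940e+01  1.076e+02 -1.000e-01  3.300e+01 -4.430e+01] [ 0.2 -0.5 -1.3]
160 [ 0.04 -2.42 -0.03] turn 0.6
164 [ 0.04 -3.08 -0.16] turn -3.4
168 [ 0.04 -3.76 -0.25] turn -7.4
172 [ 0.04 -4.44 -0.29] turn -11.4
176 [ 0.04 -5.12 -0.28] turn -15.4
180 [ 0.04 -5.79 -0.23] turn -19.4
184 [ 0.04 -6.47 -0.13] turn -23.4
188 [ 0.05 -7.13  0.02] turn -27.4
192 [ 0.05 -7.78  0.22] turn -31.4
196 [ 0.05 -8.42  0.46] turn -35.4
197.6 [ 0.05 -8.67  0.56] turn -37.0
200 [ 0.05 -9.04  0.74] turn -39.4
```

```bash
python3 -m jog '[[0,-1.2,0,0,0],[0,-2.0,0,0,0],[0,-2.6,-0.1,0,0],[0,-3.1,-0.2,-3,0],[0,-3.8,-0.2,-7,0],[0,-4.4,-0.3,-11,0],[0,-5.1,-0.3,-15,0],[0,-5.8,-0.2,-19,0],[0,-6.4,-0.1,-23,0],[0,-6.8,-0.05,-26,0]]'; python3 -c "
from lev import *
table([186,188,190,192,194,196,197.6,199,201])"; python3 look.py g
```

```text
t: 11.42
position: [450.5, 241.8, 45.9]
orientation: [[0.001, -0.118, 0.993], [-0.001, 0.993, 0.118], [-1.0, -0.001, 0.001]]
ft_force: [0.5, 1.0, -0.4]
gripper_width: -0.003
[450.5 241.8  45.9] [ 2.080e+01  3.700e+01  1.152e+02 -1.000e-01  2.780e+01 -7.580e+01] [ 0.5  1.  -0.4]
186 [0.09 0.03 0.01] turn 0.8
188 [ 0.09 -0.3  -0.07] turn -1.2
190 [ 0.09 -0.63 -0.13] turn -3.2
192 [ 0.09 -0.97 -0.18] turn -5.2
194 [ 0.09 -1.31 -0.22] turn -7.2
196 [ 0.09 -1.64 -0.24] turn -9.2
197.6 [ 0.09 -1.92 -0.26] turn -10.8
199 [ 0.09 -2.15 -0.26] turn -12.2
201 [ 0.09 -2.49 -0.26] turn -14.2
red 535.5 red-angle -57.51 to go 0.01 r 144.2 [24.1 23.6]
blue 559.0 red-angle -57.11 to go -0.39 r 142.9 [25.2 24.1]
green 561.0 red-angle -57.21 to go -0.29 r 144.5 [25.5 24.4]
```

```bash
python3 - <<'E'
from h import *
p,d=snapshot("scene"); cv2.imwrite("pics/s3.png",cv2.resize(p[120:310,275:465],None,fx=3,fy=3,interpolation=cv2.INTER_CUBIC))
E
```

```text
(no output)
```

View pics/s3.png

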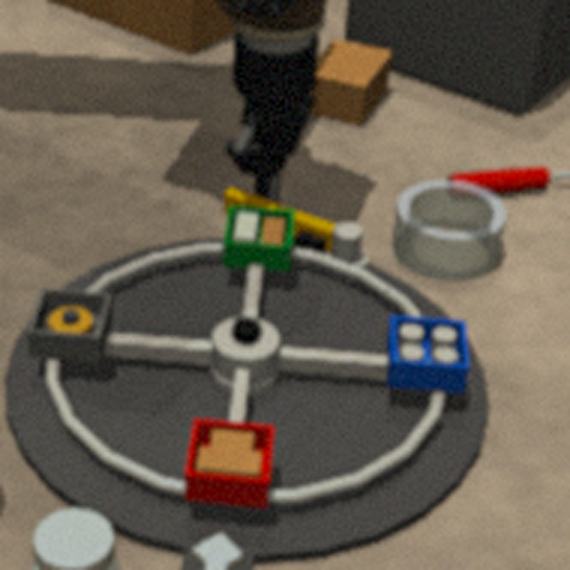

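```bash
python3 -m jog '[[0,-0.3,-0.05,-1,0],[0,-0.6,-0.1,-3,0],[0,-0.9,-0.15,-5,0],[0,-1.2,-0.2,-7,0],[0,-1.5,-0.2,-9,0],[0,-1.6,-0.2,-10,0],[0,-1.6,-0.2,-10,0]]'; python3 -c "
from lev import *
table([194,196,197.6,199,201])"
```

```text
t: 12.4
position: [450.5, 225.6, 45.9]
orientation: [[0.001, -0.286, 0.958], [-0.001, 0.958, 0.286], [-1.0, -0.001, 0.001]]
ft_force: [1.2, -0.5, 0.2]
gripper_width: -0.002
[450.5 225.6  45.9] [ 19.1  36.6 116.2  -0.2  27.1 -87.4] [ 1.2 -0.5  0.2]
194 [0.09 0.3  0.03] turn 2.6
196 [ 0.09 -0.03 -0.05] turn 0.6
197.6 [ 0.09 -0.29 -0.11] turn -1.0
199 [ 0.09 -0.52 -0.16] turn -2.4
201 [ 0.09 -0.86 -0.22] turn -4.4
```

```bash
python3 -m jog '[[0,-0.1,-0.05,0,0],[0,-0.2,-0.1,-1,0],[0,-0.3,-0.1,-1,0],[0,-0.3,-0.1,-1,0]]'; python3 -m jog '[[0,-0.1,0,0,0],[0,-0.2,0,0,0],[0,-0.2,0,0,0]]'
```

```text
t: 12.9
position: [450.4, 222.3, 45.9]
orientation: [[0.001, -0.303, 0.953], [-0.001, 0.953, 0.303], [-1.0, -0.001, 0.001]]
ft_force: [-0.3, -0.5, 0.1]
gripper_width: 0.001
t: 13.28
position: [450.8, 221.1, 45.9]
orientation: [[0.001, -0.303, 0.953], [-0.0, 0.953, 0.303], [-1.0, -0.001, 0.001]]
ft_force: [-2.6, 8.5, 1.1]
gripper_width: -0.005
```

```bash
python3 -m jog '[[0,-0.1,0,0,0],[0,-0.1,0,0,0],[0,-0.1,0,0,0]]'; python3 look.py h
```

```text
t: 13.65
position: [450.8, 220.9, 45.9]
orientation: [[0.001, -0.303, 0.953], [0.0, 0.953, 0.303], [-1.0, 0.0, 0.001]]
ft_force: [-3.3, 11.7, 0.8]
gripper_width: 0.0
red 535.5 red-angle -57.51 to go 0.01 r 144.2 [24.1 23.6]
blue 559.0 red-angle -57.11 to go -0.39 r 142.9 [25.2 24.1]
```

The force rises while the position holds, so the lever is on its stop. I back off, lift, move clear and check.

```bash
python3 -m jog '[[0,0.5,0,0,0],[0,2,0,0,0],[0,3.5,0,0,0],[-4,4,0,0,0],[-9,4,0,0,0],[-14,5,-2,0,0],[-15,9,-6,0,0],[-15,13,-10,0,0],[-15,16,-14,0,0],[-15,16,-14,0,0]]'; python3 look.py i; python3 - <<'E'
from h import *
p=cv2.imread("pics/top_i.png"); q,_=snapshot("scene")
for c in blobs(p,(22,150,80),(34,255,255),(190,200,262,310),20)[:2]:
    r=cv2.minAreaRect(c);e=np.array([ray("top",*x,44)[:2] for x in cv2.boxPoints(r)])
    L=[(e[(i+1)%4]-e[i]) for i in range(2)]; w=max(L,key=lambda a:np.hypot(*a)); print(e.round(1).tolist(),np.degrees(np.arctan2(w[1],w[0]))%180+180)
a=p[130:310,170:420];b=q[150:340,265:455]
cv2.imwrite("pics/c4.png",np.vstack([cv2.resize(a,(410,295),interpolation=cv2.INTER_CUBIC),cv2.resize(b,(410,300),interpolation=cv2.INTER_CUBIC)]))
cv2.imwrite("pics/z4.png",cv2.resize(p[200:310,190:300],None,fx=5,fy=5,interpolation=cv2.INTER_CUBIC))
cv2.imwrite("pics/top_full.png",p)
E
```

```text
t: 14.95
position: [265.8, 331.9, 196.0]
orientation: [[0.0, -0.307, 0.952], [0.0, 0.952, 0.307], [-1.0, 0.0, 0.001]]
ft_force: [1.0, 0.6, 0.2]
gripper_width: -0.003
red 534.5 red-angle -57.51 to go 0.01 r 144.2 [24.1 23.6]
blue 557.0 red-angle -57.11 to go -0.39 r 142.9 [25.2 24.1]
green 563.5 red-angle -57.21 to go -0.29 r 144.5 [25.5 24.4]
[[534.5, 233.3], [538.5, 219.6], [426.3, 184.9], [422.3, 198.5]] 197.16669037683613
```

View pics/c4.png

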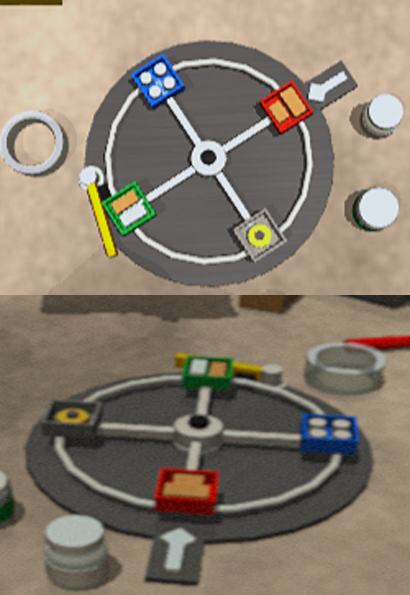

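View pics/z4.png

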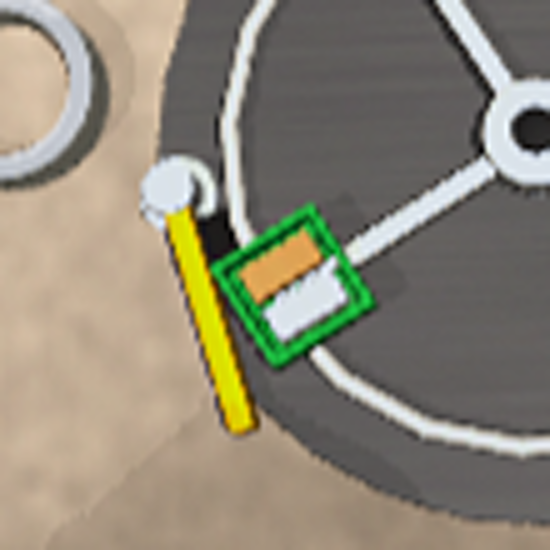

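View pics/top_full.png

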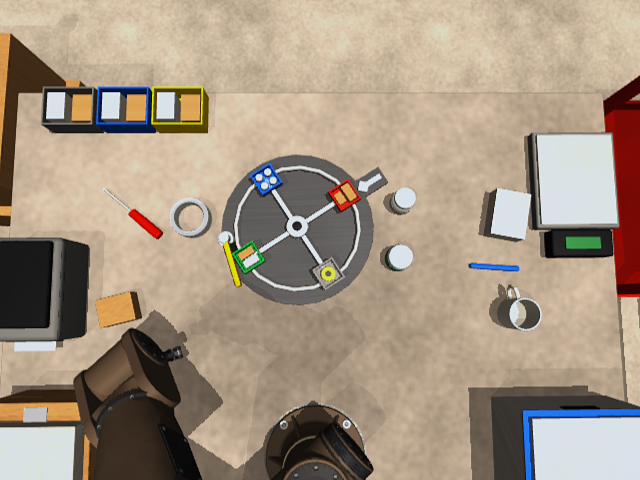

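```bash
python3 -c "
from plant import *
print(close_job())"
```

```text
the job is handed in; nothing more can be done
None
```

The red tray now stands in line with the white arrow and the brake lever is fully home. I handed the job in at about 15 s, with the arm clear of everything.

- **Carousel:** I pushed the bare part of the grey spoke with the shut fingertips, about 51° counter-clockwise in slow steps. The wheel stayed at rest after I backed off. In the top view red lines up with the arrow to about 0.2–0.5°, and in the scene view it looks in line. The individual tray readings differ from each other by about 0.4°, which is roughly the limit of the camera measurement.
- **Brake:** I pushed the outer side of the yellow bar until it stopped moving and the force rose to about 12 N. The bar measures 197.2° against about 197.6° expected for home, which is within measuring error. In the last picture the pad appears to be against the rim.
- **Final picture:** the wheel did not turn during braking, and the loose things look to be where they were. I compared those by eye and did not measure them.

No check failed.

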